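Set a filter wheel by clicks and load the sample

TASK

Get the photometer ready for a reading: turn the knob of its filter wheel gently back (counter-clockwise seen from above) until you feel the end stop, without forcing it, then forward (clockwise) exactly three clicks from the last click before the stop. After that, stand the sample vial upright in the round well on top of the instrument, fully down, let go, and leave the other things on the bench where they are.

Things in the scene. Friction and masses are not known exactly. Their poses are not given: they have to be found in the camera images.
- photometer: White box instrument fixed on the bench, 112 mm deep (its x) x 196 mm wide (its y) x 60 mm high; origin at the centre of its underside, z up, its front (dark window) faces its -x. On its flat top: the filter knob, centred at (0, +45, top) mm, and the vial well, centred at (0, -55, top) mm.
- filter_knob: Black knob of the filter wheel, turning about a vertical axis; origin on that axis at the instrument's top face (60 mm above the bench), z up, x along the grip bar to the end with the white line. A disc of 62 mm diameter reaches 13 mm above the origin; on it stands a grip bar 64 mm long (x), 14 mm thick (y), reaching 48 mm above the origin.
- bezel (a point): Centre of the fixed grey bezel with 16 equal black ticks under the knob, 82 mm in diameter, its face 64 mm above the bench. The wheel clicks 16 times a turn (0.393 rad a click); about 0.15 N m takes it out of a click, and near a click it pulls itself in. The third click forward lies 1.178 rad clockwise of the last click (click 0) before the end stop; there are more clicks beyond.
- knob_line (a point): End of the white line on top of the grip bar, 30 mm from the axis. Yaw grows as the knob is turned back (counter-clockwise from above). The wheel starts one to three clicks forward of click 0. At which angle the hidden end stop lies differs between instruments and is not measured: feel it. It is a rubber buffer, first touched 0.03 rad behind click 0; see knob_grip.
- knob_grip (a point): Point on the knob's axis in the grip bar, 94 mm above the bench; good height to grasp the bar's two 14 mm faces. At the stop the moment does not give way as at a click but rises from about 0.13 N m at first touch by 4.3 N m per rad of knob turn; it must stay under about 0.7 N m. Let go there, the wheel springs forward into click 0.
- vial: Sample vial of clear glass with a black screw cap, 22 mm in diameter, 44 mm high (cap: the top 10 mm), 10 to 22 g, standing on the bench; origin at the centre of its underside, z up.
- well (a point): Centre of the floor of the vial well, 1 mm above the instrument's top face (61 mm above the bench). The well is a black collar round it, 35 mm in outer diameter, rim 12 mm above this point, inner diameter about 26 mm: the vial stands in it with 32 mm showing.
- tape_roll: Roll of tape lying flat, 62 mm in diameter, 18 mm high, bystander; origin at the centre of its underside.
- blue_cap_bottle: White bottle with blue cap, 58 mm in diameter, 117 mm high, bystander; origin at the centre of its underside.
- dropper_bottle: Small amber dropper bottle with black cap, 38 mm in diameter, 84 mm high, bystander; origin at the centre of its underside.
- weigh_boat: White square weighing boat, 57 mm wide, 12 mm high, bystander; origin at the centre of its underside.

How it is judged:
By the outcome, as a careful person would: the job done as asked, in the order asked, and still so for the second after the job is handed in, with the robot touching nothing.
It also fails if it takes over 64 s, if anything falls off the work surface, if the arm or the gripper's body presses on something with over 40 N, if the wrist force passes 120 N, or if a joint passes its speed limit or range.

ROBOT

A 6-joint arm with a two-finger parallel gripper is mounted at the origin on a cart in front of the work surface, level with it; the furniture and walls round the work are solid. World frame = base frame: x ahead of the robot, y to its left, z up, the work surface at z = 0. Lengths are in m, angles in rad, forces in N, time in s.
With the tool pointing down it reaches from about 0.275 to 0.725 m from the base axis. Payload 15.9 kg.
Tool frame: the origin (TCP) lies where the fingers leave the gripper's body, on its centre line; the fingertips stand 73 mm ahead of it and the grasp point (between the pads) lies 54 mm ahead of it; z points along the fingers, x is the direction in which the jaws open and shut, and the axes are right-handed (so a half turn about z gives the same grasp; the last joint's range is limited). The gripper opens to 85 mm and grips with 20 to 120 N. Pads are 22 mm wide; open, the fingers measure 114 mm over their backs; the gripper's body (76 mm by 85 mm) begins 54 mm behind the grasp point. The pads swing forward as they close: fully open they stand 13 mm farther back than shut.
Start: joints at [-1.205, 0.213, -0.034, 1.323, 0, 1.571], TCP at [0.179, -0.467, 0.304] pointing down, gripper open.
Joint ranges: [-2.98, 2.98], [-0.74, 1.72], [-1.14, 1.35], [-2.1, 2.04], [-1.57, 1.44], [-3.14, 3.14]. Speed limits (rad/s): [1.89, 1.89, 2.39, 2.57, 3.14, 3.14].

INTERFACE

Orientations are given as a unit quaternion [x, y, z, w].
In Python, from plant import * gives the robot as it stands.
- The arm moves only by the tool carry_out, never from a script. Its argument "rows" is a list of rows, each an object with "dp": the shift along the tool's x, y, z in mm, a list of three; "twist": the turn, a rotation vector about the tool's x, y, z in degrees, a list of three; "hand": the finger opening in mm, from 0 to 85.4. A call has 1 to 12 rows; each row is the pose to reach, as a shift and turn from the pose measured when the call began, along the tool's axes at that moment; what a row does not reach only later rows make up. A row lasts 1/12 s, in which the tool goes at most 41.7 mm and 7.16 degrees, less where a joint would pass 70% of its speed; a pose out of reach is approached as far as the arm can. A call with a gripper value outside its range is refused whole. The fingers move at their own pace and stop on an object; the grip force is fixed at half the most. Time passes only in rows, so rows that repeat a pose let the fingers close. It gives the time, the measured TCP pose, the force and the opening at its end, in the units of the state.
- get_obs(): the state, without advancing time (a new reading comes with each control period).
- read_camera(name): name is "scene" or "top"; returns a dict with "pixels" (400x640x3 uint8, red, green, blue), "mtx" (3x3 intrinsics, pixels), "R" (3x3) and "t" (3): a world point X has camera coordinates R X + t. Camera axes: x right, y down, z forward; pixel columns grow to the right and rows downward; lengths in m; the calibration is good to about 2 mm. A picture is of the moment at which its call begins. There is no depth.
- hand_in(): hands the job in, once; it reports no verdict.
The state is a dict: "time_s": time; "joint_pos": joint angles; "joint_velocities": joint speeds; "joint_torque": joint torques, N m; "ee_pos": TCP position; "orientation": TCP orientation; "ft_force": force on the tool from outside, world axes, zero at the start; "ft_torque": the same for the moment, N m; "finger_gap": finger opening in m.
Only numpy, scipy, OpenCV 4.12 (cv2) and the standard library are available. Lean on these libraries where they do the work, as an engineer would, in place of code of your own. Each camera call takes 0.05 s, during which the arm holds its last target. There are 200 camera calls.

## Working session

There is one attempt and no reset: what is moved stays moved. The work goes in short steps, Python scripts to look and compute and a tool call to move; the robot and the scene stay as the last step left them, time stands still between calls to the robot, and variables do not carry over. Pictures are saved under pics/ and viewed, about 8 in all and at most 12, crops included, and the job is handed in when it is done.

Besides the shell and the picture viewer there is one more tool, called after ">>>" as a command line: name --argument value ..., lists and objects as JSON in quotes. carry_out: Moves the arm, as the interface text tells. Its arguments: {"type":"object","properties":{"rows":{"type":"array","items":{"type":"object","properties":{"dp":{"type":"array","items":{"type":"number"}},"twist":{"type":"array","items":{"type":"number"}},"hand":{"type":"number"}}}}},"required":["rows"]}

```bash
mkdir -p pics
python3 - <<'E'
from plant import *
import cv2,json
o=get_obs();print({k:(np.round(v,3).tolist() if hasattr(v,'__len__') else v) for k,v in o.items()} if 'np' in globals() else o)
import numpy as np
for n in("scene","top"):
    c=read_camera(n);cv2.imwrite(f"pics/{n}0.png",c["pixels"][:,:,::-1]);print(n,np.round(c["mtx"],1).tolist(),np.round(c["R"],4).tolist(),np.round(c["t"],4).tolist())
E
```

```text
{'time_s': 0.0, 'joint_pos': array([-1.20498995e+00,  2.13355777e-01, -3.50499692e-02,  1.32348716e+00,
       -2.30881210e-05,  1.57080518e+00]), 'joint_velocities': array([ 0.00067221,  0.00156603, -0.00046661,  0.00103441,  0.00127571,
       -0.00135285]), 'joint_torque': array([-3.82494100e-04, -6.86164999e+01,  4.87117910e+01,  1.73832063e-02,
       -1.13429769e-04, -1.25050451e-05]), 'ee_pos': array([ 0.17875598, -0.46668485,  0.30341992]), 'orientation': array([ 8.23921650e-01, -5.66703461e-01, -4.58293824e-04, -3.01203139e-04]), 'ft_force': array([0.7576101 , 0.43798887, 0.18140545]), 'ft_torque': array([-0.01655531, -0.01030501, -0.02355977]), 'finger_gap': 0.08549714266602738}
scene [[400.1, 0.0, 319.7], [0.0, 400.1, 195.9], [0.0, 0.0, 1.0]] [[-0.7622, -0.6473, -0.0062], [-0.4131, 0.4938, -0.7652], [0.4984, -0.5806, -0.6438]] [0.4873, 0.2675, 0.9802]
top [[465.1, 0.0, 321.8], [0.0, 465.1, 204.7], [0.0, 0.0, 1.0]] [[-0.0228, -0.9996, -0.0177], [-0.986, 0.0254, -0.1646], [0.1649, 0.0137, -0.9862]] [0.1357, 0.5572, 1.2048]
```

View pics/top0.png

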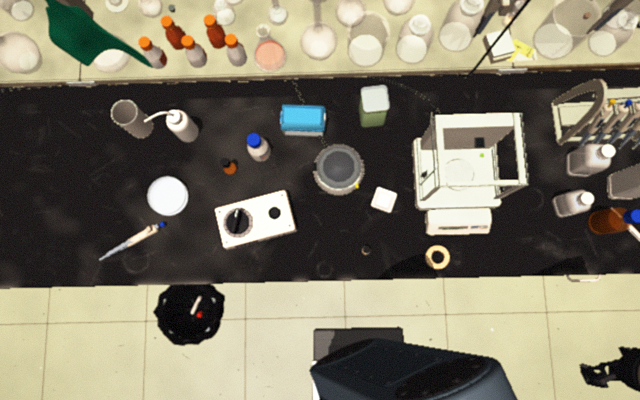

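View pics/scene0.png

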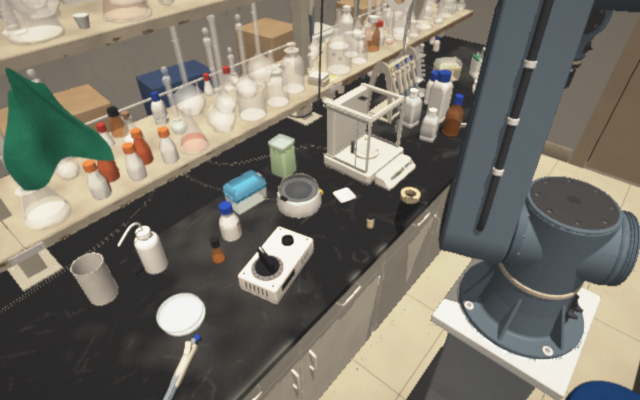

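The top view shows the instrument spanning about (215–297, 190–249), the knob near (238,221), the well near (274,213) and the vial near (366,250). In the scene view the vial is at (370,222). I'll enlarge these areas next.

Run:
```python
import cv2,numpy as np
t=cv2.imread("pics/top0.png");s=cv2.imread("pics/scene0.png")
f=lambda im,x,y,w,h,k:cv2.resize(im[y:y+h,x:x+w],None,fx=k,fy=k,interpolation=cv2.INTER_CUBIC)
a=f(t,208,184,96,70,6)   # 576x420
b=f(t,354,238,24,24,7)   # 168
c=f(s,358,208,24,24,7)
d=np.zeros((420,744,3),np.uint8);d[:,:576]=a;d[:168,576:]=b;d[200:368,576:]=c
cv2.imwrite("pics/crop0.png",d)
```

```text
(no output)
```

View pics/crop0.png

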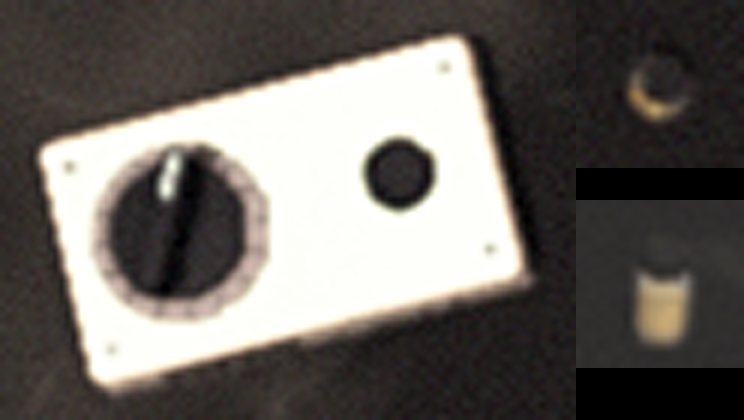

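The crop shows the bezel centre at (180,232), the well at (400,174) and the white line running from (166,198) to its end at about (176,150). The vial cap is at (665,78). In the scene inset the vial's lower edge is at (662,343).

```bash
cat > h.py <<'E'
from plant import *
import numpy as np, cv2
from scipy.spatial.transform import Rotation as Ro
def ray(c,u,v,z):
    d=c["R"].T@np.linalg.inv(c["mtx"])@[u,v,1]; o=-c["R"].T@c["t"]
    return (o+d*(z-o[2])/d[2])
def proj(c,X):
    p=c["mtx"]@(c["R"]@np.array(X)+c["t"]);return p[:2]/p[2]
def st():
    o=get_obs();R=Ro.from_quat(o["orientation"]).as_matrix()
    print("t",round(o["time_s"],2),"p",o["ee_pos"].round(4),"jx yaw",np.degrees(np.arctan2(R[1,0],R[0,0])).round(2),"z",R[:,2].round(4),"F",o["ft_force"].round(2),"T",o["ft_torque"].round(3),"gap",round(o["finger_gap"],4),"q",o["joint_pos"].round(3))
    return o,R
E
python3 - <<'E'
from h import *
c=read_camera("top");s=read_camera("scene")
m=lambda x,y,x0,y0,k:((x+.5)/k-.5+x0,(y+.5)/k-.5+y0)
g=lambda x,y,z:ray(c,*m(x,y,208,184,6),z)
b=g(180,232,.064);w=g(400,174,.073);w2=b
print("bezel",b,"well",w,"dist",np.linalg.norm((w-b)[:2]))
cor=[g(*p,.06) for p in((42,146),(468,38),(526,272),(98,386))]
print("corners",np.round(cor,4),"centre",np.mean(cor,0))
d=(b-w)[:2];print("yaw inst",np.degrees(np.arctan2(-d[0],d[1])))
e=cor[0]-cor[1];print("yaw edge",np.degrees(np.arctan2(-e[0],e[1])))
e=cor[3]-cor[2];print("yaw edge2",np.degrees(np.arctan2(-e[0],e[1])))
k=g(176,150,.108);i=g(166,198,.108);print("line",k,i,"yaw",np.degrees(np.arctan2(*(k-b)[1::-1])),np.degrees(np.arctan2(*(k-i)[1::-1])), np.linalg.norm((k-b)[:2]))
v=ray(c,*m(665-576,78,354,238,7),.044);print("vial top",v)
print("vial scene base front",ray(s,*m(662-576,343-200,358,208,7),0),"pred base px top",proj(s,[*v[:2],0]),proj(s,[*v[:2],.044]), m(86,143,358,208,7))
st()
E
```

```text
bezel [0.51615532 0.34586922 0.064     ] well [0.53819219 0.24739587 0.073     ] dist 0.10090898836855348
corners [[0.5569 0.4086 0.06  ]
 [0.6009 0.2181 0.06  ]
 [0.4951 0.1936 0.06  ]
 [0.4494 0.3823 0.06  ]] centre [0.52556779 0.3006368  0.06      ]
yaw inst 12.614114680287893
yaw edge 13.016929749178912
yaw edge2 13.593272427108786
line [0.54566892 0.33913503 0.108     ] [0.52505058 0.34325946 0.108     ] yaw -12.85328449754636 -11.311983253777289 0.03027212997397697
vial top [0.43945766 0.00677841 0.044     ]
vial scene base front [0.43256258 0.01341384 0.        ] pred base px top [369.23001608 225.75398811] [370.33841407 214.93759073] (369.85714285714283, 228.0)
t 0.2 p [ 0.1788 -0.4668  0.3036] jx yaw -69.04 z [-3.e-04  7.e-04 -1.e+00] F [ 1.2  -0.    0.57] T [-0.079  0.006 -0.072] gap 0.0855 q [-1.205  0.213 -0.035  1.324 -0.     1.571]
```

```bash
cat >> h.py <<'E'
def plan(xyz,yaw):
    o,R=st();z=np.array([0,0,-1.]);a=np.radians(yaw);x=np.array([np.cos(a),np.sin(a),0]);T=np.c_[x,np.cross(z,x),z]
    print("dp",(R.T@(np.array(xyz)-o["ee_pos"])*1e3).round(1),"twist",np.degrees(Ro.from_matrix(R.T@T).as_rotvec()).round(2))
E
python3 -c "
from h import *
plan([.5157,.3455,.25],78)"
```

```text
t 0.2 p [ 0.1788 -0.4668  0.3036] jx yaw -69.04 z [-3.e-04  7.e-04 -1.e+00] F [ 1.2  -0.    0.57] T [-0.079  0.006 -0.072] gap 0.0855 q [-1.205  0.213 -0.035  1.324 -0.     1.571]
dp [-637.9 -605.2   54.1] twist [-5.0000e-02  2.0000e-02 -1.4704e+02]
```

>>> carry_out --rows '[{"dp":[-638,-605,0],"twist":[0,0,-147],"hand":60},{"dp":[-638,-605,0],"twist":[0,0,-147],"hand":60},{"dp":[-638,-605,0],"twist":[0,0,-147],"hand":60},{"dp":[-638,-605,0],"twist":[0,0,-147],"hand":60},{"dp":[-638,-605,0],"twist":[0,0,-147],"hand":60},{"dp":[-638,-605,0],"twist":[0,0,-147],"hand":60},{"dp":[-638,-605,0],"twist":[0,0,-147],"hand":60},{"dp":[-638,-605,0],"twist":[0,0,-147],"hand":60},{"dp":[-638,-605,0],"twist":[0,0,-147],"hand":60},{"dp":[-638,-605,0],"twist":[0,0,-147],"hand":60},{"dp":[-638,-605,0],"twist":[0,0,-147],"hand":60},{"dp":[-638,-605,0],"twist":[0,0,-147],"hand":60}]'

```text
time_s: 1.2
ee_pos: [0.3658, -0.0158, 0.3042]
orientation: [0.992, 0.13, 0.0, -0.0]
ft_force: [0.6, -1.4, -0.1]
finger_gap: 0.0602
```

```bash
python3 -c "
from h import *
plan([.5157,.3455,.22],78)"
```

```text
t 1.2 p [ 0.3658 -0.0158  0.3042] jx yaw 14.9 z [ 7.e-04  3.e-04 -1.e+00] F [ 0.6  -1.4  -0.08] T [-0.059 -0.077 -0.002] gap 0.0602 q [-0.043 -0.063 -0.335  1.298  0.     1.267]
dp [ 237.7 -310.6   84.4] twist [ 2.00e-02 -4.00e-02 -6.31e+01]
```

>>> carry_out --rows '[{"dp":[237.7,-310.6,40],"twist":[0,0,-63.1],"hand":60},{"dp":[237.7,-310.6,40],"twist":[0,0,-63.1],"hand":60},{"dp":[237.7,-310.6,40],"twist":[0,0,-63.1],"hand":60},{"dp":[237.7,-310.6,40],"twist":[0,0,-63.1],"hand":60},{"dp":[237.7,-310.6,40],"twist":[0,0,-63.1],"hand":60},{"dp":[237.7,-310.6,40],"twist":[0,0,-63.1],"hand":60},{"dp":[237.7,-310.6,40],"twist":[0,0,-63.1],"hand":60},{"dp":[237.7,-310.6,40],"twist":[0,0,-63.1],"hand":60},{"dp":[237.7,-310.6,60],"twist":[0,0,-63.1],"hand":60},{"dp":[237.7,-310.6,84.4],"twist":[0,0,-63.1],"hand":60},{"dp":[237.7,-310.6,84.4],"twist":[0,0,-63.1],"hand":60},{"dp":[237.7,-310.6,84.4],"twist":[0,0,-63.1],"hand":60}]'

```text
time_s: 2.2
ee_pos: [0.5148, 0.3459, 0.2174]
orientation: [0.777, 0.63, -0.002, -0.0]
ft_force: [-0.3, -0.8, 0.5]
finger_gap: 0.0601
```

```bash
python3 -c "
from h import *
plan([.5157,.3455,.15],78)
c=read_camera('scene')
u=proj(c,[.5157,.3455,.1]);x,y=int(u[0])-50,int(u[1])-45
cv2.imwrite('pics/k1.png',cv2.resize(c['pixels'][y:y+90,x:x+100,::-1],None,fx=6,fy=6,interpolation=2));print(x,y)"
```

```text
t 2.2 p [0.5148 0.3459 0.2174] jx yaw 78.07 z [-0.003  -0.0023 -1.    ] F [-0.33 -0.82  0.5 ] T [0.014 0.028 0.043] gap 0.0601 q [ 0.592  0.492  0.144  1.226 -0.     0.8  ]
dp [-0.   1.1 67.4] twist [-0.14  0.16  0.07]
216 211
```

View pics/k1.png

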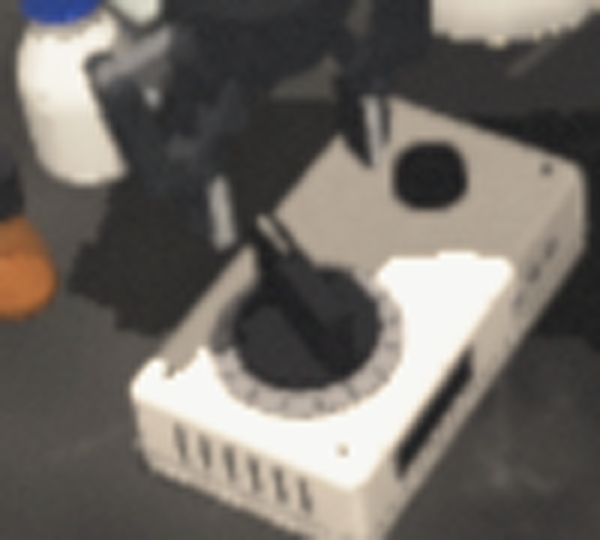

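The jaws straddle the grip bar, with the white line running from (265,218) to (290,255) in the crop. I'll descend and close.

>>> carry_out --rows '[{"dp":[0,1.1,25],"twist":[-0.1,0.1,0],"hand":60},{"dp":[0,1.1,50],"twist":[-0.1,0.1,0],"hand":60},{"dp":[0,1.1,67],"twist":[-0.1,0.1,0],"hand":50},{"dp":[0,1.1,67],"twist":[-0.1,0.1,0],"hand":40},{"dp":[0,1.1,67],"twist":[-0.1,0.1,0],"hand":30},{"dp":[0,1.1,67],"twist":[-0.1,0.1,0],"hand":24},{"dp":[0,1.1,67],"twist":[-0.1,0.1,0],"hand":20}]'

```text
time_s: 2.83
ee_pos: [0.5171, 0.3453, 0.1546]
orientation: [0.777, 0.629, 0.002, 0.0]
ft_force: [-0.1, -0.0, 0.3]
finger_gap: 0.0204
```

```bash
python3 -c "
from h import *
st()"
```

```text
t 2.83 p [0.5171 0.3453 0.1546] jx yaw 77.99 z [ 0.0038  0.0021 -1.    ] F [-0.1  -0.04  0.27] T [0.042 0.023 0.092] gap 0.0204 q [ 0.589  0.522  0.03   1.074 -0.     0.798]
```

>>> carry_out --rows '[{"dp":[0,1.0,3],"twist":[0.1,-0.2,0],"hand":17},{"dp":[0,1.0,3],"twist":[0.1,-0.2,0],"hand":15},{"dp":[0,1.0,3],"twist":[0.1,-0.2,0],"hand":13},{"dp":[0,1.0,3],"twist":[0.1,-0.2,0],"hand":12}]'

```text
time_s: 3.17
ee_pos: [0.5188, 0.3457, 0.1527]
orientation: [0.777, 0.629, 0.001, 0.001]
ft_force: [1.6, 2.0, 7.6]
finger_gap: 0.0133
```

```bash
python3 -c "
from h import *
st()"
```

```text
t 3.17 p [0.5188 0.3457 0.1527] jx yaw 77.99 z [ 3.3e-03  6.0e-04 -1.0e+00] F [1.58 2.04 7.59] T [ 0.463 -0.225 -0.12 ] gap 0.0133 q [ 5.880e-01  5.280e-01  3.400e-02  1.074e+00 -1.000e-03  7.980e-01]
```

>>> carry_out --rows '[{"dp":[0,0,0],"twist":[0,0,0],"hand":20},{"dp":[0,-3.0,0],"twist":[0.1,-0.2,0],"hand":20},{"dp":[0,-3.0,0],"twist":[0.1,-0.2,0],"hand":20},{"dp":[0,-3.0,0],"twist":[0.1,-0.2,0],"hand":20}]'

```text
time_s: 3.5
ee_pos: [0.5156, 0.3463, 0.1526]
orientation: [0.777, 0.629, -0.001, 0.001]
ft_force: [0.2, -0.3, 0.5]
finger_gap: 0.0199
```

```bash
python3 -c "
from h import *
plan([.5157,.3455,.151],78)"
```

```text
t 3.5 p [0.5156 0.3463 0.1526] jx yaw 78.0 z [ 5.0e-04 -2.7e-03 -1.0e+00] F [ 0.23 -0.28  0.47] T [0.026 0.01  0.032] gap 0.0199 q [ 0.592  0.526  0.031  1.077 -0.003  0.802]
dp [-0.8  0.3  1.6] twist [0.06 0.15 0.  ]
```

Now I'll close the jaws again and start turning counter-clockwise (negative tool z).

>>> carry_out --rows '[{"dp":[-0.5,0,0],"twist":[0,0.1,0],"hand":16},{"dp":[-0.5,0,0],"twist":[0,0.1,0],"hand":13},{"dp":[-0.5,0,0],"twist":[0,0.1,0],"hand":12},{"dp":[-0.5,0,0],"twist":[0,0.1,0],"hand":12},{"dp":[-0.5,0,0],"twist":[0,0.1,0],"hand":12}]'

```text
time_s: 3.92
ee_pos: [0.5155, 0.3463, 0.1527]
orientation: [0.777, 0.629, 0.0, 0.0]
ft_force: [0.1, 4.5, 0.3]
finger_gap: 0.0135
```

```bash
python3 -c "
from h import *
st()"
```

```text
t 3.92 p [0.5155 0.3463 0.1527] jx yaw 78.02 z [ 8.e-04  2.e-04 -1.e+00] F [0.06 4.5  0.27] T [ 0.925  0.034 -0.072] gap 0.0135 q [ 0.592  0.525  0.029  1.074 -0.     0.801]
```

>>> carry_out --rows '[{"dp":[0,0,0],"twist":[0,0,-3],"hand":12},{"dp":[0,0,0],"twist":[0,0,-6],"hand":12},{"dp":[0,0,0],"twist":[0,0,-6],"hand":12}]'

```text
time_s: 4.17
ee_pos: [0.5155, 0.3464, 0.1527]
orientation: [0.742, 0.67, 0.0, 0.0]
ft_force: [0.2, 0.9, 0.9]
finger_gap: 0.0134
```

```bash
python3 -c "
from h import *
st()"
```

```text
t 4.17 p [0.5155 0.3464 0.1527] jx yaw 84.17 z [ 9.e-04  4.e-04 -1.e+00] F [0.23 0.93 0.87] T [ 0.176  0.021 -0.017] gap 0.0134 q [ 0.592  0.525  0.029  1.074 -0.     0.693]
```

```bash
cat >> h.py <<'E'
def tz(n=6):
    L=[]
    for _ in range(n):
        read_camera("top");L.append(get_obs()["ft_torque"][2])
    o,R=st();print("Tz mean",np.mean(L).round(3),"sd",np.std(L).round(3))
E
python3 -c "
from h import *
tz()"
```

```text
t 4.47 p [0.5155 0.3464 0.1527] jx yaw 83.96 z [ 9.e-04  3.e-04 -1.e+00] F [-0.01  1.86 -0.55] T [ 0.294 -0.023 -0.049] gap 0.0134 q [ 0.592  0.525  0.029  1.074 -0.     0.697]
Tz mean -0.05 sd 0.012
```

>>> carry_out --rows '[{"dp":[0,0,0],"twist":[0,0,-3],"hand":12},{"dp":[0,0,0],"twist":[0,0,-6],"hand":12},{"dp":[0,0,0],"twist":[0,0,-6],"hand":12}]'

```text
time_s: 4.72
ee_pos: [0.5155, 0.3464, 0.1527]
orientation: [0.707, 0.708, 0.0, 0.0]
ft_force: [0.3, 1.8, 1.1]
finger_gap: 0.0132
```

```bash
python3 -c "
from h import *
tz(3)"
```

```text
t 4.87 p [0.5155 0.3464 0.1527] jx yaw 89.84 z [ 9.e-04  4.e-04 -1.e+00] F [-0.17  2.37  0.16] T [ 0.291  0.036 -0.008] gap 0.0124 q [ 0.592  0.525  0.029  1.074 -0.     0.594]
Tz mean 0.017 sd 0.022
```

>>> carry_out --rows '[{"dp":[0,0,0],"twist":[0,0,-3],"hand":12},{"dp":[0,0,0],"twist":[0,0,-6],"hand":12},{"dp":[0,0,0],"twist":[0,0,-6],"hand":12}]'

```text
time_s: 5.12
ee_pos: [0.5155, 0.3464, 0.1527]
orientation: [0.67, 0.743, 0.0, 0.0]
ft_force: [-0.0, 2.0, 0.3]
finger_gap: 0.0131
```

```bash
python3 -c "
from h import *
tz(3)"
```

```text
t 5.27 p [0.5155 0.3464 0.1527] jx yaw 95.7 z [ 9.e-04  4.e-04 -1.e+00] F [0.04 1.43 0.88] T [0.296 0.015 0.04 ] gap 0.0131 q [ 0.592  0.525  0.029  1.074 -0.     0.492]
Tz mean 0.066 sd 0.036
```

>>> carry_out --rows '[{"dp":[0,0,0],"twist":[0,0,0],"hand":9},{"dp":[0,0,0],"twist":[0,0,0],"hand":6},{"dp":[0,0,0],"twist":[0,0,0],"hand":6},{"dp":[0,0,0],"twist":[0,0,0],"hand":6}]'

```text
time_s: 5.6
ee_pos: [0.5155, 0.3464, 0.1527]
orientation: [0.671, 0.741, 0.0, 0.0]
ft_force: [0.3, 2.2, 0.5]
finger_gap: 0.0126
```

```bash
python3 -c "
from h import *
tz(3)
c=read_camera('scene');x,y=216,211
a=cv2.resize(c['pixels'][y:y+90,x:x+100,::-1],None,fx=6,fy=6,interpolation=2)
cv2.imwrite('pics/k2.png',a)"
```

```text
t 5.75 p [0.5155 0.3464 0.1527] jx yaw 95.69 z [ 8.e-04  5.e-04 -1.e+00] F [0.63 1.09 1.29] T [ 0.277 -0.01   0.076] gap 0.013 q [ 0.592  0.525  0.029  1.074 -0.     0.492]
Tz mean 0.081 sd 0.013
```

View pics/k2.png

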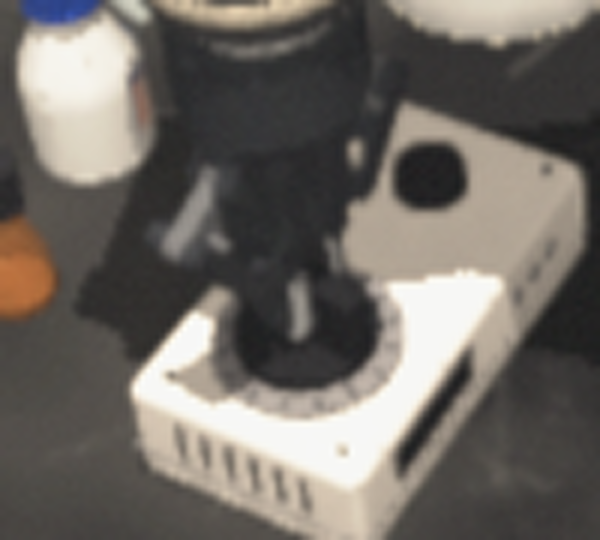

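The bar is held (gap 13 mm) and the torque follows the detent, so the next click is expected near 100°. I'll continue in small steps.

>>> carry_out --rows '[{"dp":[0,0,0],"twist":[0,0,-2],"hand":6},{"dp":[0,0,0],"twist":[0,0,-4],"hand":6},{"dp":[0,0,0],"twist":[0,0,-6],"hand":6},{"dp":[0,0,0],"twist":[0,0,-8],"hand":6},{"dp":[0,0,0],"twist":[0,0,-8],"hand":6}]'

```text
time_s: 6.22
ee_pos: [0.5155, 0.3464, 0.1527]
orientation: [0.617, 0.787, 0.001, 0.0]
ft_force: [0.6, 1.8, -0.1]
finger_gap: 0.0131
```

```bash
python3 -c "
from h import *
tz(3)"
```

```text
t 6.37 p [0.5155 0.3464 0.1527] jx yaw 103.61 z [ 1.e-03  5.e-04 -1.e+00] F [0.5  2.28 0.  ] T [ 0.379 -0.048 -0.093] gap 0.0131 q [ 0.592  0.525  0.029  1.074 -0.     0.354]
Tz mean -0.091 sd 0.012
```

>>> carry_out --rows '[{"dp":[0,0,0],"twist":[0,0,-2],"hand":6},{"dp":[0,0,0],"twist":[0,0,-3],"hand":6},{"dp":[0,0,0],"twist":[0,0,-3],"hand":6}]'

```text
time_s: 6.62
ee_pos: [0.5155, 0.3464, 0.1527]
orientation: [0.597, 0.802, 0.0, 0.0]
ft_force: [0.0, 1.9, 0.1]
finger_gap: 0.0129
```

```bash
python3 -c "
from h import *
tz(3)"
```

```text
t 6.77 p [0.5155 0.3465 0.1527] jx yaw 106.56 z [ 1.e-03  5.e-04 -1.e+00] F [-0.27  1.61 -0.16] T [ 0.366 -0.005 -0.065] gap 0.0128 q [ 0.592  0.525  0.029  1.074 -0.     0.303]
Tz mean -0.044 sd 0.016
```

That wasn't the stop. I'll go on to about 119°, then probe past 122°.

>>> carry_out --rows '[{"dp":[0,0,0],"twist":[0,0,-3],"hand":6},{"dp":[0,0,0],"twist":[0,0,-6],"hand":6},{"dp":[0,0,0],"twist":[0,0,-9],"hand":6},{"dp":[0,0,0],"twist":[0,0,-12],"hand":6},{"dp":[0,0,0],"twist":[0,0,-12],"hand":6}]'

```text
time_s: 7.18
ee_pos: [0.5155, 0.3465, 0.1527]
orientation: [0.51, 0.86, 0.0, 0.0]
ft_force: [0.6, 2.9, -0.3]
finger_gap: 0.0132
```

```bash
python3 -c "
from h import *
tz(3)"
```

```text
t 7.33 p [0.5155 0.3465 0.1527] jx yaw 118.44 z [ 9.e-04  6.e-04 -1.e+00] F [0.2  3.23 0.76] T [0.459 0.026 0.148] gap 0.0128 q [ 0.592  0.525  0.029  1.074 -0.     0.095]
Tz mean 0.107 sd 0.032
```

>>> carry_out --rows '[{"dp":[0,0,0],"twist":[0,0,-3],"hand":6},{"dp":[0,0,0],"twist":[0,0,-5],"hand":6},{"dp":[0,0,0],"twist":[0,0,-7],"hand":6},{"dp":[0,0,0],"twist":[0,0,-7],"hand":6}]'

```text
time_s: 7.67
ee_pos: [0.5155, 0.3465, 0.1527]
orientation: [0.458, 0.889, 0.001, 0.0]
ft_force: [-0.3, 2.0, 0.9]
finger_gap: 0.0135
```

```bash
python3 -c "
from h import *
tz(3)"
```

```text
t 7.82 p [0.5155 0.3465 0.1527] jx yaw 125.32 z [ 1.e-03  6.e-04 -1.e+00] F [-1.03  2.4   0.15] T [ 0.443 -0.127 -0.06 ] gap 0.0132 q [ 0.592  0.525  0.029  1.074 -0.    -0.025]
Tz mean -0.068 sd 0.036
```

>>> carry_out --rows '[{"dp":[0,0,0],"twist":[0,0,-1.5],"hand":6},{"dp":[0,0,0],"twist":[0,0,-3],"hand":6},{"dp":[0,0,0],"twist":[0,0,-3],"hand":6}]'

```text
time_s: 8.07
ee_pos: [0.5155, 0.3465, 0.1528]
orientation: [0.435, 0.9, 0.001, 0.0]
ft_force: [-0.9, 1.6, -0.1]
finger_gap: 0.0131
```

```bash
python3 -c "
from h import *
tz(3)"
```

```text
t 8.22 p [0.5155 0.3465 0.1528] jx yaw 128.28 z [ 1.e-03  7.e-04 -1.e+00] F [-0.32  2.29  0.84] T [ 0.43  -0.045 -0.09 ] gap 0.013 q [ 0.592  0.525  0.029  1.074 -0.    -0.076]
Tz mean -0.062 sd 0.021
```

>>> carry_out --rows '[{"dp":[0,0,0],"twist":[0,0,-3],"hand":6},{"dp":[0,0,0],"twist":[0,0,-6],"hand":6},{"dp":[0,0,0],"twist":[0,0,-9],"hand":6},{"dp":[0,0,0],"twist":[0,0,-12],"hand":6},{"dp":[0,0,0],"twist":[0,0,-12],"hand":6}]'

```text
time_s: 8.63
ee_pos: [0.5155, 0.3465, 0.1527]
orientation: [0.339, 0.941, 0.0, 0.0]
ft_force: [0.4, 3.5, -0.3]
finger_gap: 0.0127
```

```bash
python3 -c "
from h import *
tz(3)"
```

```text
t 8.78 p [0.5155 0.3465 0.1527] jx yaw 140.16 z [ 9.e-04  7.e-04 -1.e+00] F [-0.85  3.85  0.4 ] T [0.55  0.048 0.076] gap 0.0132 q [ 0.592  0.525  0.029  1.074  0.    -0.284]
Tz mean 0.079 sd 0.003
```

>>> carry_out --rows '[{"dp":[0,0,0],"twist":[0,0,-2],"hand":6},{"dp":[0,0,0],"twist":[0,0,-4],"hand":6},{"dp":[0,0,0],"twist":[0,0,-6],"hand":6},{"dp":[0,0,0],"twist":[0,0,-7],"hand":6},{"dp":[0,0,0],"twist":[0,0,-7],"hand":6}]'

```text
time_s: 9.2
ee_pos: [0.5155, 0.3466, 0.1527]
orientation: [0.283, 0.959, 0.0, 0.0]
ft_force: [-0.7, 3.8, 0.1]
finger_gap: 0.0127
```

```bash
python3 -c "
from h import *
tz(3)"
```

```text
t 9.35 p [0.5155 0.3466 0.1527] jx yaw 147.08 z [ 9.e-04  7.e-04 -1.e+00] F [-0.67  3.02  0.43] T [ 0.607  0.003 -0.127] gap 0.0132 q [ 0.592  0.525  0.029  1.074  0.    -0.404]
Tz mean -0.123 sd 0.021
```

>>> carry_out --rows '[{"dp":[0,0,0],"twist":[0,0,-1],"hand":6},{"dp":[0,0,0],"twist":[0,0,-2],"hand":6},{"dp":[0,0,0],"twist":[0,0,-2],"hand":6}]'

```text
time_s: 9.6
ee_pos: [0.5155, 0.3465, 0.1528]
orientation: [0.266, 0.964, 0.0, 0.0]
ft_force: [-0.5, 2.8, -0.0]
finger_gap: 0.0133
```

```bash
python3 -c "
from h import *
tz(3)"
```

```text
t 9.75 p [0.5155 0.3466 0.1527] jx yaw 149.07 z [ 9.e-04  7.e-04 -1.e+00] F [-0.32  3.91 -0.11] T [ 0.592  0.079 -0.18 ] gap 0.0129 q [ 0.592  0.525  0.029  1.074  0.    -0.439]
Tz mean -0.182 sd 0.002
```

>>> carry_out --rows '[{"dp":[0,0,0],"twist":[0,0,-1],"hand":6},{"dp":[0,0,0],"twist":[0,0,-2],"hand":6},{"dp":[0,0,0],"twist":[0,0,-2],"hand":6}]'

```text
time_s: 10.0
ee_pos: [0.5155, 0.3466, 0.1527]
orientation: [0.249, 0.969, 0.0, 0.0]
ft_force: [-0.9, 4.1, 0.1]
finger_gap: 0.0128
```

```bash
python3 -c "
from h import *
tz(3)"
```

```text
t 10.15 p [0.5155 0.3466 0.1527] jx yaw 151.06 z [ 8.e-04  7.e-04 -1.e+00] F [-0.84  2.84  0.11] T [ 0.671  0.168 -0.291] gap 0.0129 q [ 0.592  0.525  0.029  1.074  0.    -0.474]
Tz mean -0.271 sd 0.015
```

>>> carry_out --rows '[{"dp":[0,0,0],"twist":[0,0,-1],"hand":6},{"dp":[0,0,0],"twist":[0,0,-1.5],"hand":6},{"dp":[0,0,0],"twist":[0,0,-1.5],"hand":6}]'

```text
time_s: 10.4
ee_pos: [0.5155, 0.3465, 0.1527]
orientation: [0.237, 0.972, 0.0, 0.0]
ft_force: [-0.1, 3.2, 0.2]
finger_gap: 0.0132
```

```bash
python3 -c "
from h import *
tz(3)"
```

```text
t 10.55 p [0.5155 0.3465 0.1527] jx yaw 152.55 z [ 9.e-04  8.e-04 -1.e+00] F [-1.22  3.56  0.3 ] T [ 0.662  0.17  -0.343] gap 0.0127 q [ 0.592  0.525  0.029  1.074  0.    -0.5  ]
Tz mean -0.367 sd 0.021
```

The stop is clear: the moment rises steadily from 0.12 to 0.18, 0.27 and 0.37 N m. Click 0 lies near 144.8°, so click 3 lies near 77.3°. I'll turn forward.

>>> carry_out --rows '[{"dp":[0,0,0],"twist":[0,0,4],"hand":6},{"dp":[0,0,0],"twist":[0,0,8],"hand":6},{"dp":[0,0,0],"twist":[0,0,12],"hand":6},{"dp":[0,0,0],"twist":[0,0,16],"hand":6},{"dp":[0,0,0],"twist":[0,0,20],"hand":6},{"dp":[0,0,0],"twist":[0,0,24],"hand":6},{"dp":[0,0,0],"twist":[0,0,28],"hand":6},{"dp":[0,0,0],"twist":[0,0,32],"hand":6},{"dp":[0,0,0],"twist":[0,0,36],"hand":6},{"dp":[0,0,0],"twist":[0,0,40],"hand":6},{"dp":[0,0,0],"twist":[0,0,44],"hand":6},{"dp":[0,0,0],"twist":[0,0,44],"hand":6}]'

```text
time_s: 11.55
ee_pos: [0.5155, 0.3465, 0.1528]
orientation: [0.585, 0.811, 0.0, 0.0]
ft_force: [-0.4, 2.5, 0.1]
finger_gap: 0.0128
```

```bash
python3 -c "
from h import *
tz(1)"
```

```text
t 11.6 p [0.5155 0.3465 0.1527] jx yaw 108.61 z [ 1.e-03  5.e-04 -1.e+00] F [ 0.92  2.63 -0.23] T [ 0.314 -0.032  0.003] gap 0.0131 q [ 0.592  0.525  0.029  1.074 -0.     0.267]
Tz mean 0.003 sd 0.0
```

Another 31.4° remains, to 77.2°.

>>> carry_out --rows '[{"dp":[0,0,0],"twist":[0,0,4],"hand":6},{"dp":[0,0,0],"twist":[0,0,8],"hand":6},{"dp":[0,0,0],"twist":[0,0,12],"hand":6},{"dp":[0,0,0],"twist":[0,0,16],"hand":6},{"dp":[0,0,0],"twist":[0,0,20],"hand":6},{"dp":[0,0,0],"twist":[0,0,24],"hand":6},{"dp":[0,0,0],"twist":[0,0,28],"hand":6},{"dp":[0,0,0],"twist":[0,0,31.4],"hand":6},{"dp":[0,0,0],"twist":[0,0,31.4],"hand":6},{"dp":[0,0,0],"twist":[0,0,31.4],"hand":6}]'

```text
time_s: 12.43
ee_pos: [0.5155, 0.3464, 0.1528]
orientation: [0.78, 0.625, 0.001, 0.0]
ft_force: [-0.9, 1.1, 2.0]
finger_gap: 0.0132
```

```bash
python3 -c "
from h import *
tz(3)"
```

```text
t 12.58 p [0.5155 0.3464 0.1527] jx yaw 77.34 z [ 1.e-03  3.e-04 -1.e+00] F [-0.99  2.07  0.62] T [ 0.11   0.139 -0.131] gap 0.0133 q [ 0.592  0.525  0.029  1.074 -0.     0.813]
Tz mean -0.098 sd 0.029
```

>>> carry_out --rows '[{"dp":[0,0,0],"twist":[0,0,0],"hand":25},{"dp":[0,0,0],"twist":[0,0,0],"hand":45},{"dp":[0,0,0],"twist":[0,0,0],"hand":50},{"dp":[0,0,-20],"twist":[0,0,0],"hand":50},{"dp":[0,0,-60],"twist":[0,0,0],"hand":50},{"dp":[0,0,-90],"twist":[0,0,0],"hand":50},{"dp":[0,0,-90],"twist":[0,0,0],"hand":50}]'

```text
time_s: 13.17
ee_pos: [0.517, 0.3473, 0.2491]
orientation: [0.781, 0.625, 0.004, 0.001]
ft_force: [1.7, 0.5, 0.3]
finger_gap: 0.0499
```

```bash
python3 -c "
from h import *
plan([.4395,.007,.16],13)"
```

```text
t 13.17 p [0.517  0.3473 0.2491] jx yaw 77.37 z [ 0.0078  0.0047 -1.    ] F [1.73 0.5  0.32] T [ 0.07 -0.09  0.03] gap 0.0499 q [ 0.592  0.477  0.201  1.285 -0.     0.812]
dp [-349.5   -1.8   86.9] twist [ 0.13 -0.53 64.37]
```

>>> carry_out --rows '[{"dp":[-349.5,-2,0],"twist":[0,0,64.4],"hand":50},{"dp":[-349.5,-2,0],"twist":[0,0,64.4],"hand":50},{"dp":[-349.5,-2,0],"twist":[0,0,64.4],"hand":50},{"dp":[-349.5,-2,0],"twist":[0,0,64.4],"hand":50},{"dp":[-349.5,-2,0],"twist":[0,0,64.4],"hand":50},{"dp":[-349.5,-2,0],"twist":[0,0,64.4],"hand":50},{"dp":[-349.5,-2,30],"twist":[0,0,64.4],"hand":50},{"dp":[-349.5,-2,60],"twist":[0,0,64.4],"hand":50},{"dp":[-349.5,-2,87],"twist":[0,0,64.4],"hand":50},{"dp":[-349.5,-2,87],"twist":[0,0,64.4],"hand":50},{"dp":[-349.5,-2,87],"twist":[0,0,64.4],"hand":50},{"dp":[-349.5,-2,87],"twist":[0,0,64.4],"hand":50}]'

```text
time_s: 14.17
ee_pos: [0.4392, 0.007, 0.1601]
orientation: [0.994, 0.113, 0.004, -0.002]
ft_force: [1.1, 0.7, 1.5]
finger_gap: 0.05
```

```bash
python3 -c "
from h import *
plan([.4395,.007,.090],13)
t=read_camera('top')['pixels'][:,:,::-1];s=read_camera('scene')['pixels'][:,:,::-1]
f=lambda im,x,y,w,h,k:cv2.resize(im[y:y+h,x:x+w],None,fx=k,fy=k,interpolation=cv2.INTER_CUBIC)
d=np.zeros((480,780,3),np.uint8);d[:420,:480]=f(t,208,184,80,70,6);d[:,480:]=f(s,340,160,50,80,6)
cv2.imwrite('pics/v1.png',d)"
```

```text
t 14.17 p [0.4392 0.007  0.1601] jx yaw 12.99 z [ 0.0072  0.0047 -1.    ] F [1.15 0.7  1.5 ] T [ 0.018 -0.079  0.055] gap 0.05 q [ 0.013  0.167 -0.469  0.928  0.005  1.357]
dp [-0.3  0.3 70.1] twist [-0.17 -0.46 -0.01]
```

View pics/v1.png

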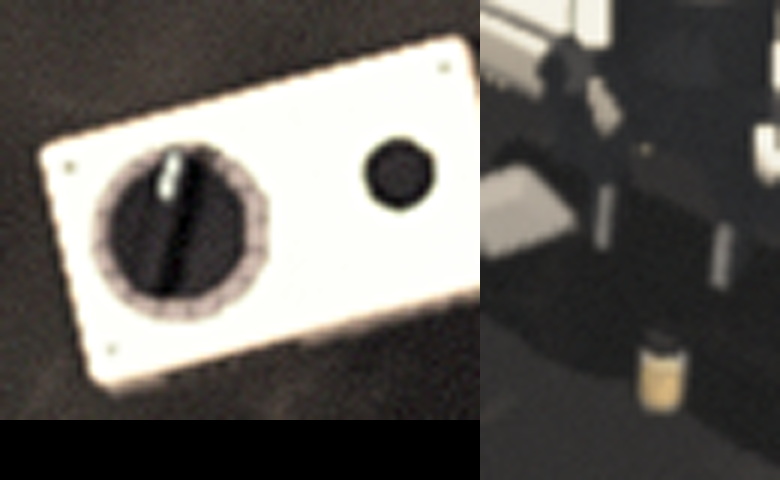

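The knob looks as it did at the start (line (166,198)–(176,150)), so it is settled three clicks forward. The vial stands below and between the open jaws. I'll descend and grasp near its top.

>>> carry_out --rows '[{"dp":[0,0,25],"twist":[-0.2,-0.4,0],"hand":50},{"dp":[0,0,50],"twist":[-0.2,-0.4,0],"hand":50},{"dp":[0,0,70],"twist":[-0.2,-0.4,0],"hand":50},{"dp":[0,0,72],"twist":[-0.2,-0.4,0],"hand":45},{"dp":[0,0,72],"twist":[-0.2,-0.4,0],"hand":35},{"dp":[0,0,72],"twist":[-0.2,-0.4,0],"hand":30}]'

```text
time_s: 14.77
ee_pos: [0.4419, 0.0085, 0.0906]
orientation: [0.993, 0.114, 0.003, 0.0]
ft_force: [0.4, 0.3, 1.5]
finger_gap: 0.03
```

```bash
python3 -c "
from h import *
plan([.4395,.007,.088],13)"
```

```text
t 14.77 p [0.4419 0.0085 0.0906] jx yaw 13.12 z [ 5.2e-03 -1.0e-04 -1.0e+00] F [0.38 0.26 1.52] T [-0.021  0.002 -0.026] gap 0.03 q [ 0.019  0.254 -0.561  0.75  -0.     1.361]
dp [-2.7  0.9  2.6] twist [ 0.07 -0.29  0.12]
```

>>> carry_out --rows '[{"dp":[-2.7,0.9,2.6],"twist":[0.1,-0.3,0],"hand":30},{"dp":[-2.7,0.9,2.6],"twist":[0.1,-0.3,0],"hand":30},{"dp":[-2.7,0.9,2.6],"twist":[0.1,-0.3,0],"hand":27},{"dp":[-2.7,0.9,2.6],"twist":[0.1,-0.3,0],"hand":24},{"dp":[-2.7,0.9,2.6],"twist":[0.1,-0.3,0],"hand":21},{"dp":[-2.7,0.9,2.6],"twist":[0.1,-0.3,0],"hand":18},{"dp":[-2.7,0.9,2.6],"twist":[0.1,-0.3,0],"hand":18}]'

```text
time_s: 15.35
ee_pos: [0.4398, 0.007, 0.0886]
orientation: [0.993, 0.114, 0.0, -0.0]
ft_force: [-3.2, -0.4, 11.7]
finger_gap: 0.0199
```

```bash
python3 -c "
from h import *
st()
t=read_camera('top')['pixels'][:,:,::-1];s=read_camera('scene')['pixels'][:,:,::-1]
f=lambda im,x,y,w,h,k:cv2.resize(im[y:y+h,x:x+w],None,fx=k,fy=k,interpolation=cv2.INTER_CUBIC)
cv2.imwrite('pics/v2.png',f(s,345,195,50,45,10))"
```

```text
t 15.35 p [0.4398 0.007  0.0886] jx yaw 13.11 z [ 5.e-04  4.e-04 -1.e+00] F [-3.18 -0.38 11.66] T [-0.036  0.636  0.005] gap 0.0199 q [ 0.016  0.256 -0.565  0.749  0.     1.358]
```

View pics/v2.png

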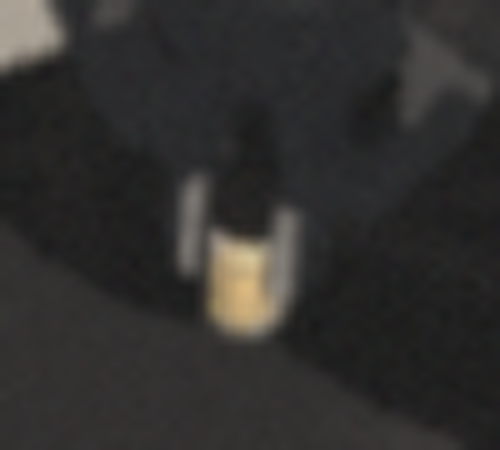

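The vial is held upright between the pads, its amber body at (240,285) in the crop. I'll lift it and carry it over the well.

>>> carry_out --rows '[{"dp":[0,0,-2],"twist":[0,0,0],"hand":12},{"dp":[0,0,-10],"twist":[0,0,0],"hand":12},{"dp":[0,0,-40],"twist":[0,0,0],"hand":12},{"dp":[0,0,-75],"twist":[0,0,0],"hand":12},{"dp":[0,0,-112],"twist":[0,0,0],"hand":12},{"dp":[0,0,-112],"twist":[0,0,0],"hand":12}]'

```text
time_s: 15.95
ee_pos: [0.442, 0.0069, 0.2071]
orientation: [0.993, 0.114, 0.004, 0.0]
ft_force: [0.7, 0.2, 1.2]
finger_gap: 0.0199
```

```bash
python3 -c "
from h import *
plan([.5383,.2476,.2],13)"
```

```text
t 15.95 p [0.442  0.0069 0.2071] jx yaw 13.11 z [ 8.7e-03  5.0e-04 -1.0e+00] F [0.73 0.18 1.16] T [-0.017 -0.083  0.035] gap 0.0199 q [ 0.016  0.132 -0.382  1.048  0.     1.357]
dp [ 148.3 -212.6    8.1] twist [ 0.09 -0.49  0.11]
```

>>> carry_out --rows '[{"dp":[30,-43,0],"twist":[0,0,0],"hand":12},{"dp":[55,-80,0],"twist":[0,0,0],"hand":12},{"dp":[80,-115,2],"twist":[0,0,0],"hand":12},{"dp":[105,-150,5],"twist":[0,-0.3,0],"hand":12},{"dp":[130,-185,8],"twist":[0,-0.5,0],"hand":12},{"dp":[148.3,-212.6,8],"twist":[0.1,-0.5,0],"hand":12},{"dp":[148.3,-212.6,8],"twist":[0.1,-0.5,0],"hand":12},{"dp":[148.3,-212.6,8],"twist":[0.1,-0.5,0],"hand":12},{"dp":[148.3,-212.6,8],"twist":[0.1,-0.5,0],"hand":12}]'

```text
time_s: 16.7
ee_pos: [0.5381, 0.2479, 0.2001]
orientation: [0.993, 0.115, -0.0, 0.0]
ft_force: [-0.6, 0.0, -0.5]
finger_gap: 0.0202
```

```bash
python3 -c "
from h import *
plan([.5383,.2476,.167],13)
c=read_camera('scene')
u=proj(c,[.5383,.2476,.09]);x,y=int(u[0])-30,int(u[1])-25;print(x,y)
cv2.imwrite('pics/w1.png',cv2.resize(c['pixels'][y:y+50,x:x+60,::-1],None,fx=10,fy=10,interpolation=2))
p=lambda X:((proj(c,X)-[x,y]+.5)*10-.5).round(0)
print('well rim c',p([.5383,.2476,.073]))
o=get_obs()['ee_pos'];print('vial base c',p([o[0],o[1],o[2]-.0886]),'x+2mm y+2mm',p([o[0]+.002,o[1],o[2]-.0886]),p([o[0],o[1]+.002,o[2]-.0886]))
"
```

```text
t 16.7 p [0.5381 0.2479 0.2001] jx yaw 13.18 z [-7.e-04 -2.e-04 -1.e+00] F [-0.56  0.05 -0.49] T [-0.061 -0.022  0.051] gap 0.0202 q [0.432 0.44  0.018 1.15  0.    1.773]
dp [ 0.1  0.4 33.1] twist [0.   0.04 0.18]
257 208
well rim c [315. 305.]
vial base c [308. 200.] x+2mm y+2mm [303. 197.] [303. 204.]
```

View pics/w1.png

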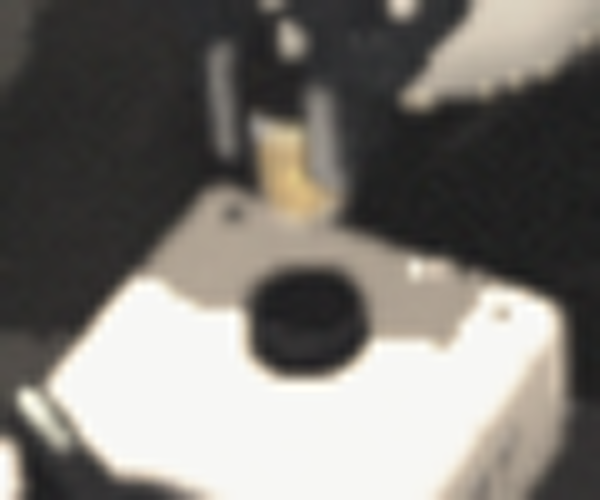

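The vial hangs with its base near (303,198), and the collar centre is near (308,308) in the crop. Its base should move about 1 mm in −x and 1–2 mm in +y. I'll lower it carefully.

>>> carry_out --rows '[{"dp":[-0.2,-0.6,15],"twist":[0,0,0],"hand":12},{"dp":[-0.2,-0.6,28],"twist":[0,0,0],"hand":12},{"dp":[-0.2,-0.6,28],"twist":[0,0,0],"hand":12},{"dp":[-0.2,-0.6,28],"twist":[0,0,0],"hand":12},{"dp":[-0.2,-0.6,28],"twist":[0,0,0],"hand":12}]'

```text
time_s: 17.17
ee_pos: [0.5378, 0.2471, 0.1733]
orientation: [0.994, 0.114, 0.0, -0.0]
ft_force: [1.1, 0.7, 0.3]
finger_gap: 0.0197
```

```bash
python3 -c "
from h import *
plan([.5378,.2484,.15],13)"
```

```text
t 17.17 p [0.5378 0.2471 0.1733] jx yaw 13.07 z [ 2.e-04  1.e-04 -1.e+00] F [1.13 0.75 0.28] T [-0.01  -0.065 -0.013] gap 0.0197 q [ 0.431  0.454 -0.03   1.086  0.     1.773]
dp [ 0.3 -1.3 23.3] twist [-0.01 -0.02  0.07]
```

>>> carry_out --rows '[{"dp":[0.3,-1.5,3],"twist":[0,0,0],"hand":12},{"dp":[0.3,-1.5,6],"twist":[0,0,0],"hand":12},{"dp":[0.3,-1.5,9],"twist":[0,0,0],"hand":12},{"dp":[0.3,-1.5,11],"twist":[0,0,0],"hand":12},{"dp":[0.3,-1.5,13],"twist":[0,0,0],"hand":12},{"dp":[0.3,-1.5,13],"twist":[0,0,0],"hand":12}]'

```text
time_s: 17.67
ee_pos: [0.5377, 0.2486, 0.16]
orientation: [0.993, 0.114, -0.0, -0.0]
ft_force: [1.0, 0.4, 0.4]
finger_gap: 0.0201
```

```bash
python3 -c "
from h import *
plan([.5378,.2484,.15],13)"
```

```text
t 17.67 p [0.5377 0.2486 0.16  ] jx yaw 13.07 z [-0.  0. -1.] F [1.01 0.42 0.41] T [ 0.008  0.002 -0.001] gap 0.0201 q [ 0.433  0.464 -0.05   1.057  0.     1.776]
dp [ 0.   0.2 10. ] twist [-0.    0.    0.07]
```

>>> carry_out --rows '[{"dp":[0,0.1,2],"twist":[0,0,0],"hand":12},{"dp":[0,0.1,4],"twist":[0,0,0],"hand":12},{"dp":[0,0.1,6],"twist":[0,0,0],"hand":12},{"dp":[0,0.1,6],"twist":[0,0,0],"hand":12}]'

```text
time_s: 18.0
ee_pos: [0.538, 0.2486, 0.1537]
orientation: [0.994, 0.114, 0.0, -0.0]
ft_force: [4.1, 1.0, -1.8]
finger_gap: 0.0199
```

```bash
python3 -c "
from h import *
st()"
```

```text
t 18.0 p [0.538  0.2486 0.1537] jx yaw 13.07 z [ 5.e-04  1.e-04 -1.e+00] F [ 4.12  0.97 -1.81] T [ 0.305 -0.89  -0.01 ] gap 0.0199 q [ 0.433  0.469 -0.059  1.043 -0.     1.776]
```

Side contact is pushing towards +x, so I'll shift about 1 mm that way and go on down.

>>> carry_out --rows '[{"dp":[1,0,0],"twist":[0,0,0],"hand":12},{"dp":[1,0,1.5],"twist":[0,0,0],"hand":12},{"dp":[1,0,3],"twist":[0,0,0],"hand":12},{"dp":[1,0,3],"twist":[0,0,0],"hand":12}]'

```text
time_s: 18.33
ee_pos: [0.5386, 0.2487, 0.1502]
orientation: [0.994, 0.114, -0.0, 0.0]
ft_force: [-0.7, -0.5, -0.1]
finger_gap: 0.0201
```

```bash
python3 -c "
from h import *
st()"
```

```text
t 18.33 p [0.5386 0.2487 0.1502] jx yaw 13.07 z [-5.e-04 -2.e-04 -1.e+00] F [-0.7  -0.47 -0.15] T [-0.007 -0.002  0.035] gap 0.0201 q [ 0.433  0.473 -0.061  1.037 -0.     1.775]
```

>>> carry_out --rows '[{"dp":[0,0,0.7],"twist":[0,0,0],"hand":12},{"dp":[0,0,1.2],"twist":[0,0,0],"hand":12},{"dp":[0,0,1.2],"twist":[0,0,0],"hand":12}]'

```text
time_s: 18.58
ee_pos: [0.5386, 0.2487, 0.1496]
orientation: [0.993, 0.114, -0.0, -0.0]
ft_force: [-2.7, -0.8, 8.9]
finger_gap: 0.0199
```

```bash
python3 -c "
from h import *
st()"
```

```text
t 18.58 p [0.5386 0.2487 0.1496] jx yaw 13.08 z [-0.e+00  1.e-04 -1.e+00] F [-2.72 -0.76  8.91] T [-0.289  0.601  0.015] gap 0.0199 q [ 0.433  0.473 -0.063  1.035  0.     1.775]
```

The vial is on the floor at the predicted height, with 9 N of contact force. Now I'll release and withdraw.

>>> carry_out --rows '[{"dp":[0,0,0],"twist":[0,0,0],"hand":22},{"dp":[0,0,0],"twist":[0,0,0],"hand":26},{"dp":[0,0,0],"twist":[0,0,0],"hand":40},{"dp":[0,0,0],"twist":[0,0,0],"hand":45},{"dp":[0,0,-15],"twist":[0,0,0],"hand":45},{"dp":[0,0,-50],"twist":[0,0,0],"hand":45},{"dp":[0,0,-90],"twist":[0,0,0],"hand":45},{"dp":[-60,0,-110],"twist":[0,0,0],"hand":45},{"dp":[-100,60,-110],"twist":[0,0,0],"hand":45},{"dp":[-120,120,-110],"twist":[0,0,0],"hand":45},{"dp":[-120,180,-110],"twist":[0,0,0],"hand":45},{"dp":[-120,180,-110],"twist":[0,0,0],"hand":45}]'

```text
time_s: 19.58
ee_pos: [0.4626, 0.0802, 0.2594]
orientation: [0.993, 0.115, 0.0, -0.0]
ft_force: [1.3, -0.0, -0.3]
finger_gap: 0.0448
```

```bash
python3 -c "
from h import *
st()
t=read_camera('top')['pixels'][:,:,::-1];s=read_camera('scene')['pixels'][:,:,::-1]
f=lambda im,x,y,w,h,k:cv2.resize(im[y:y+h,x:x+w],None,fx=k,fy=k,interpolation=cv2.INTER_CUBIC)
d=np.zeros((400,800,3),np.uint8);d[:280,:384]=f(t,208,184,96,70,4);d[:,384:]=f(s,212,200,104,100,4)
cv2.imwrite('pics/end.png',d)"
```

```text
t 19.58 p [0.4626 0.0802 0.2594] jx yaw 13.17 z [ 7.e-04  1.e-04 -1.e+00] F [ 1.3  -0.04 -0.25] T [-0.003 -0.054 -0.033] gap 0.0448 q [ 0.172  0.163 -0.209  1.198  0.     1.513]
```

View pics/end.png

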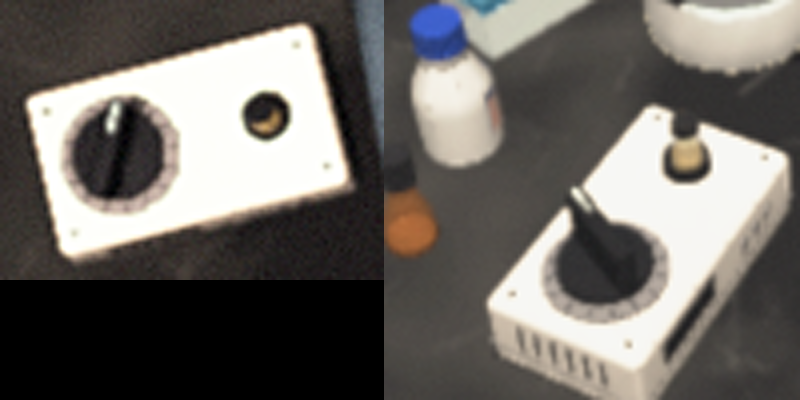

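The vial stands upright in the collar at (685,145), the knob line is unchanged at (113,115) in the top inset, and the neighbouring items are in place.

```bash
python3 -c "
from plant import *
print(hand_in())"
```

```text
the job is handed in; nothing more can be done
None
```

I set the filter knob three clicks forward of click 0 and stood the vial upright and fully down in the well. I then handed the job in at about 19.6 s of the 64 s limit; no verdict is reported.

**Knob:** I turned it counter-clockwise over two clicks and past the third until the moment rose steadily (0.12, 0.18, 0.27, then 0.37 N m, under the 0.7 limit). That was the end stop. I then turned it clockwise to the third click and let go. The final pictures show it settled where it began, so it had started three clicks forward.

**Vial:** It touched the collar wall lightly (about 4 N) on the way in. After a 1 mm shift it reached the well floor at the expected height with 9 N of contact. The last picture shows it upright, with the gripper clear and the blue-cap and dropper bottles in place; I didn't look again at the tape roll or weighing boat.

**One disagreement:** Just before I released the knob, the moment still read about −0.1 N m. That means the gripper was holding it a few degrees off the click. The stop readings would put click 3 near 79° and the click readings near 77°, both well within half a click (11°) of where I let go.

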